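# Check the point probe and hold the click lever on its third click

### The arm

A 6-joint arm with a two-finger parallel gripper is mounted at the origin on the work surface. World frame = base frame: x ahead of the robot, y to its left, z up, the work surface at z = 0. Lengths are in m, angles in rad, forces in N, time in s.
With the tool pointing down it reaches from about 0.35 to 0.975 m from the base axis. Payload 4.9 kg.
Tool frame: the origin (TCP) lies midway between the tips of the shut fingers; the grasp point (between the pads) lies ctrl.tcp_to_grasp behind it (ctrl.tcp_to_grasp is the distance from the TCP to the grasp point, in m); z points along the fingers, y is the direction in which the jaws open and shut (so a half turn about z gives the same grasp; the last joint's range is limited). The gripper opens to 85 mm and grips with 20 to 120 N. Pads are 22 mm wide; open, the fingers measure 114 mm over their backs; the gripper's body (76 mm by 85 mm) begins 54 mm behind the grasp point. The pads swing forward as they close: fully open they stand 13 mm farther back than shut.
Start: joints at [-1.327, 0.053, 1.613, -0, 1.476, -0.119], TCP at [0.222, -0.584, 0.231] pointing down, gripper open.
Joint ranges: [-3.01, 3.01], [-1.01, 2.22], [0.06, 2.58], [-1.02, 4.17], [0.09, 2.62], [-3.14, 3.14]. Speed limits (rad/s): [2.57, 2.57, 3.14, 3.14, 3.14, 3.14].

### API

Orientations are given as a rotation vector (axis times angle).
In Python, from station import ctrl, get_image, calibration, finish_job, models gives the robot as it stands.
- The arm moves only by the shell command python3 -m creep 'ROWS' [FORCE]. ROWS is JSON, a list of rows, each a list of 7 numbers: the opening, from 0 (shut) to 1 (fully open), then the shift along the tool's x, y, z in m, then the turn, a rotation vector about the tool's x, y, z in degrees. A call has 1 to 20 rows; each row shifts and turns the commanded pose from where the row before left it, along the tool's axes as they then stand; what a row does not reach is not made up. A row lasts 1/10 s, in which the tool goes at most 50 mm and 8.59 degrees, less where a joint would pass 70% of its speed; a pose out of reach is approached as far as the arm can. A call with a gripper value outside its range is refused whole. The fingers move at their own pace and stop on an object; FORCE is the grip in N (left out, the last holds). Time passes only in rows, so rows that do not move let the fingers close. It gives the time, the measured TCP pose, the force and the opening at its end, in the units of the state.
- ctrl.get_obs(): the state, without advancing time (a new reading comes with each control period).
- get_image(name): name is "scene" or "side" or "wrist"; returns the picture (420x560x3 uint8, red, green, blue); there is no depth.
- calibration(name): a dict with "mtx" (3x3 intrinsics, pixels), "R" (3x3) and "t" (3): a world point X has camera coordinates R X + t. Camera axes: x right, y down, z forward; pixel columns grow to the right and rows downward; lengths in m; the calibration is good to about 2 mm. A picture is of the moment at which its call begins: read the wrist's pose just before it. calibration takes no time and is no camera call; for the wrist camera it gives the pose at the moment of the call.
- finish_job(): hands the job in, once; it reports no verdict.
Trained networks look in the newest picture that a camera, given by its name, has taken for a name from the list of things; names that differ only in an ending like _2 or _b are one class to them, and where a whole thing is asked for, a point or a joint stands for the part that bears it (a point fixed in the world has none). Each returns a list of dicts, best first, with "conf" (0 to 1); they miss things now and then, are a little off and sometimes report something else, mostly with a low value. They report only what shows in the picture. A call takes as long as a camera call. They do not tell look-alikes from the thing itself.
- models.search_frame(camera, name): "extent" ([left, top, right, bottom] in pixels, round what is visible of it).
The state is a dict: "t": time; "q": joint angles; "dq": joint speeds; "effort": joint torques, N m; "tool_pos": TCP position; "tool_rot": TCP orientation; "contact_force": force on the tool from outside, world axes, zero at the start; "wrist_torque": the same for the moment, N m; "opening": finger opening in m.
Only numpy, scipy, OpenCV 4.12 (cv2) and the standard library are available. Lean on these libraries where they do the work, as an engineer would, in place of code of your own. Each camera call takes 0.05 s, during which the arm holds its last target. There are 200 camera calls.

### The job

Check the point probe: lift it out of its stand, touch its tip on top of the round contact and then on top of the square contact, resting a moment on each, and then put the tip on the black pad of the click lever and press it down exactly three clicks, counted by feel, never on to a fourth. Finish still holding the probe in the gripper with its tip keeping the lever down on the third click (the lever springs back if let up); press only with the probe, and leave the jar, vial, brass disc and brass rod where they stand.

Things in the scene. Friction and masses are not known exactly. Their poses are not given: they have to be found in the camera images.
- probe: The point probe: thin brass pin, 8 mm thick and 55 mm long, below a steel collar (28 mm across, 5 mm thick) and a round black handle 20 mm across; 80 g, 156 mm long in all. It hangs tip down in its stand, collar on the rim. Origin at the tip, z up along it: collar at 55 to 60 mm, handle 60 to 150 mm. Draw it straight up by 65 mm or more to free it.
- probe_tip (a point): The end of the probe's pin (rounded, 7 mm across), 10 mm above the table at the start.
- probe_grip (a point): A good point to grip the handle, on the probe's axis 115 mm above the tip (so 125 mm above the table at the start).
- stand: White conical stand for the probe, fixed, 68 mm across the foot, 44 mm across the rim, 65 mm tall, hole 20 mm across at the rim. Origin: centre of the underside.
- round_cap: Round brass contact, 28 mm across, that stands 8 mm out of a fixed white block 60 x 60 x 24 mm (either block may be the nearer one). It sinks up to 5 mm on a spring: it gives at 0.8 N and bottoms at about 2.3 N. Origin on its axis, 8 mm below its top.
- round_top (a point): Centre of the round contact's flat top, 32 mm above the table when free.
- square_cap: Square brass contact, 28 x 28 mm, on a block of its own like the other, with the same spring. Origin on its axis, 8 mm below its top.
- square_top (a point): Centre of the square contact's flat top, 32 mm above the table when free.
- unit: The click lever's fixed stand: an aluminium base 200 x 84 x 12 mm with a white yoke that bears the lever at one end (its +x) and a white upright, 126 mm high, carrying the rack (its cheeks up to 135 mm high) at the other end (its -x). Origin: centre of the underside; x along the lever, z up.
- lever: The steel click lever, 16 mm wide, pivoted 85 mm above the table at unit x = +65 mm and reaching 130 mm to the unit's -x. Free, it slopes 0.19 rad upward towards its pad, held against a stop by a spring; let go, it springs right back. It turns 0.071 rad a click, 0.40 to its bottom stop. Origin on the pivot; -x along the lever to the pad.
- pad (a point): Centre of the top of the round black pad on the lever (30 mm across, 110 mm from the pivot); 115 mm above the table when free. Press it straight down: it moves under 5 mm sideways. The first click comes 2.5 to 8 mm down (set anew each time), the next ones every 8 mm; the bottom stop is 43 mm down.
- lever_nose (a point): Centre of the roller on the lever's nose, 131.5 mm from the pivot.
- lever_hinge (a point): The lever's pivot, 85 mm above the table. How the lever feels: the force on the pad stands at some 6 to 10 N while the roller climbs the long flank of a tooth, then falls off by 4 to 6 N within about 2 mm as it drops over the edge (that fall is one click), and climbs back over the next 2 to 3 mm as the next tooth begins.
- rack: The rack: six steel saw teeth, 2.6 mm high and 9.6 mm apart along an arc about the pivot, between dark cheeks, fixed before the lever's nose; its height is set anew each time within 3.2 mm either way. A small sprung roller in the nose rides over the teeth as the lever goes down, and back as it comes up. Origin: above the unit's origin, nominally 40 mm above the table, upright.
- third_tooth (a point): Edge of the third tooth from the top. The third click falls as lever_nose sinks past the height of this point, the fourth 9.4 mm lower.
- puck: Bystander: a brass disc electrode 52 mm across and 43 mm tall with a small knob; origin at the centre of the underside. Leave it alone.
- jar: Bystander: a white screw jar 40 mm across, 50 mm tall; origin at the centre of the underside. Leave it alone.
- vial: Bystander: an amber glass bottle 36 mm across, 75 mm tall; origin at the centre of the underside. Leave it alone.
- rod_electrode: Bystander: an upright brass rod 34 mm across, 100 mm tall; origin at the centre of the underside. Leave it alone.
There are look-alikes about, which are no part of the job. Leave any green or turquoise look-alike of the probe alone. Of the things shaped like the unit, the aluminium one is meant.

How it is judged:
By the outcome, as a careful person would: the job done as asked, in the order asked, and still so for the second after the job is handed in, while the arm keeps its last pose, push and grip.
It also fails if it takes over 69 s, if anything falls off the work surface, if the arm or the gripper's body presses on something with over 40 N, if the wrist force passes 120 N, or if a joint passes its speed limit or range.

## Working session

There is one attempt and no reset: what is moved stays moved. The work goes in short steps, Python scripts to look and compute and a shell command to move; the robot and the scene stay as the last step left them, time stands still between calls to the robot, and variables do not carry over. Pictures are saved under pics/ and viewed, about 8 in all and at most 12, crops included, and the job is handed in when it is done.

```bash
mkdir -p pics; ls; python3 - <<'E'
from station import ctrl,get_image,calibration,models
import cv2,numpy as np
o=ctrl.get_obs();print(o, ctrl.tcp_to_grasp)
ims=[]
for c in("scene","side"):
    im=get_image(c);cv2.imwrite(f"pics/{c}0.png",im[:,:,::-1]);ims.append(im)
    k=calibration(c);print(c,k['mtx'].tolist(),(-k['R'].T@k['t']).round(3))
    for n in("probe","stand","round_cap","square_cap","round_top","square_top","unit","pad","probe_grip","lever_hinge","lever_nose","jar","vial","puck","rod_electrode"):
        try: print(n,[(np.round(d['extent']).tolist(),round(d['conf'],2)) for d in models.search_frame(c,n)[:4]])
        except Exception as e: print(n,e)
E
```

```text
pics
{'t': 0.0, 'q': array([-1.32699671e+00,  5.33282352e-02,  1.61428539e+00, -3.92844552e-05,
        1.47598781e+00, -1.18985737e-01]), 'dq': array([ 0.0011852 ,  0.00056   ,  0.00214355,  0.00023267,  0.00047585,
       -0.00103554]), 'effort': array([-3.59214400e-04, -3.93677974e+01, -3.70176172e+01, -1.03614177e-04,
        7.08110645e-03, -5.18696467e-06]), 'tool_pos': array([ 0.22164821, -0.58371754,  0.2300859 ]), 'tool_rot': array([-3.08807917e+00, -5.66386542e-01,  2.57931007e-04]), 'contact_force': array([-0.39389425,  0.26581248, -0.03210938]), 'wrist_torque': array([-0.00736812,  0.02759905,  0.01620089]), 'opening': 0.08548488469096349} 0.0187
scene [[382.4074669602325, 0.0, 275.89170089443513], [0.0, 382.4074669602325, 209.3358050977876], [0.0, 0.0, 1.0]] [ 1.083 -0.103  0.72 ]
probe [([116.0, 198.0, 175.0, 218.0], 0.97), ([173.0, 177.0, 192.0, 214.0], 0.71), ([168.0, 260.0, 220.0, 307.0], 0.69)]
stand [([176.0, 204.0, 202.0, 238.0], 0.86), ([160.0, 271.0, 190.0, 310.0], 0.5)]
round_cap [([225.0, 256.0, 235.0, 271.0], 0.44)]
square_cap [([172.0, 174.0, 190.0, 212.0], 
[... 1959 characters left out ...]
, 266.0, 172.0], 0.41)]
probe_grip [([240.0, 168.0, 297.0, 181.0], 0.77), ([324.0, 139.0, 337.0, 179.0], 0.69), ([360.0, 156.0, 369.0, 188.0], 0.56)]
lever_hinge [([286.0, 334.0, 421.0, 420.0], 0.95), ([176.0, 241.0, 278.0, 334.0], 0.82)]
lever_nose [([189.0, 252.0, 248.0, 282.0], 0.92), ([323.0, 138.0, 340.0, 176.0], 0.66), ([303.0, 346.0, 398.0, 379.0], 0.58)]
jar [([310.0, 256.0, 339.0, 284.0], 0.73), ([333.0, 195.0, 353.0, 214.0], 0.67), ([191.0, 253.0, 249.0, 282.0], 0.52)]
vial [([201.0, 197.0, 216.0, 224.0], 0.91)]
puck [([312.0, 257.0, 338.0, 285.0], 0.96)]
rod_electrode [([313.0, 254.0, 339.0, 285.0], 0.67), ([251.0, 139.0, 266.0, 170.0], 0.56), ([336.0, 193.0, 354.0, 216.0], 0.23)]
```

```bash
python3 - <<'E'
import cv2
a=cv2.imread("pics/scene0.png")[90:330,100:420];cv2.imwrite("pics/a.png",cv2.resize(a,(800,600),interpolation=cv2.INTER_CUBIC))
a=cv2.imread("pics/side0.png")[120:420,160:440];cv2.imwrite("pics/b.png",cv2.resize(a,None,fx=2,fy=2,interpolation=cv2.INTER_CUBIC))
E
```

```text
(no output)
```

View pics/a.png

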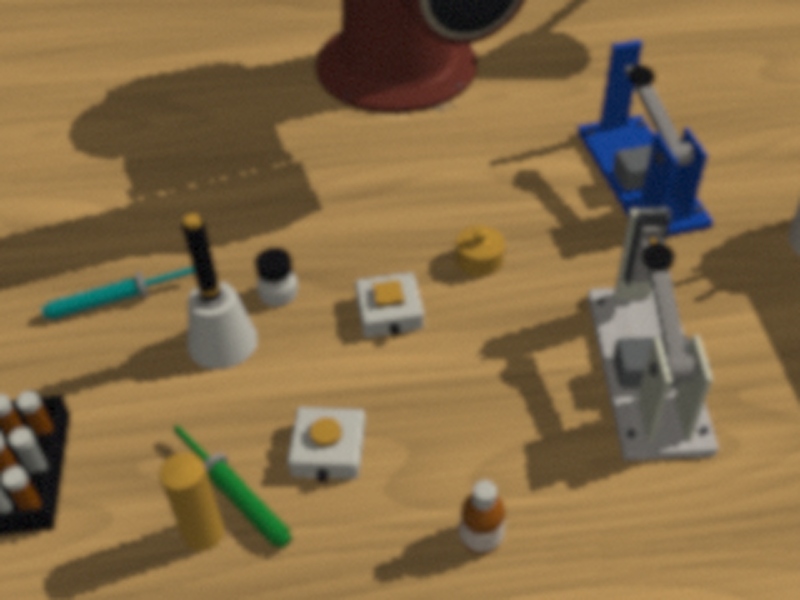

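View pics/b.png

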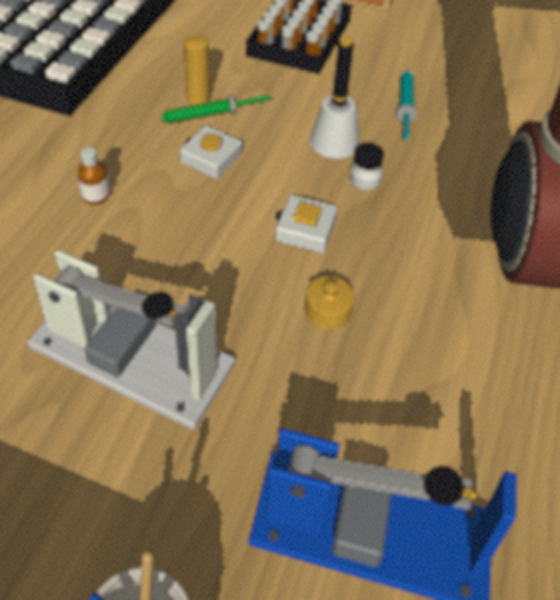

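```bash
cat > h.py <<'E'
from station import ctrl,get_image,calibration,models
import cv2,numpy as np
def onz(c,px,z,k=None):
    k=k or calibration(c);d=k['R'].T@np.linalg.solve(k['mtx'],[px[0],px[1],1.]);C=-k['R'].T@k['t']
    return (C+d*(z-C[2])/d[2])
def tri(obs): # [(calib,px)]
    A=[];b=[]
    for k,px in obs:
        P=k['mtx']@np.c_[k['R'],k['t']]
        for i in(0,1): r=px[i]*P[2]-P[i];A.append(r[:3]);b.append(-r[3])
    return np.linalg.lstsq(np.array(A),np.array(b),rcond=None)[0]
E
python3 - <<'E'
from h import *
S=lambda u,v:(100+u/2.5,90+v/2.5)
D=lambda u,v:(160+u/2,120+v/2)
P={'probetop':(S(193,216),D(346,40),.166),'round':(S(325,431),D(211,143),.032),'square':(S(388,293),D(307,214),.032),'pad':(S(657,256),D(158,305),.113),'rodtop':(S(182,466),D(196,42),.1),'vialtop':(S(485,490),D(90,154),.072),'jar':(S(274,258),D(369,153),.05),'puck':(S(480,235),D(329,285),.046)}
k={c:calibration(c) for c in('scene','side')}
for n,(a,b,z) in P.items():
    print(n,onz('scene',a,z).round(3),onz('side',b,z).round(3),tri([(k['scene'],a),(k['side'],b)]).round(3))
for n,p in{'farL':(592,292),'nearL':(627,458),'nearR':(715,447)}.items():print(n,onz('scene',S(*p),.012).round(3))
for n,p in{'1':(30,343),'2':(195,425),'3':(235,355)}.items():print(n,onz('side',D(*p),.012).round(3))
# brass centroids
for c,cs in(('scene',((230,262),(255,207),(177,177))),('side',((265,191),(313,227),(333,141)))):
    im=cv2.imread(f'pics/{c}0.png');h=cv2.cvtColor(im,cv2.COLOR_BGR2HSV)
    for u,v in cs:
        w=h[v-9:v+10,u-9:u+10].astype(int);m=(w[...,1]>165)&(w[...,2]>100)&(w[...,0]<30)
        ys,xs=np.nonzero(m);print(c,u,v,m.sum(),xs.mean()+u-9,ys.mean()+v-9, onz(c,(xs.mean()+u-9,ys.mean()+v-9),.030 if v>180 else .163).round(4))
E
```

```text
probetop [ 0.452 -0.221  0.166] [ 0.45  -0.218  0.166] [ 0.451 -0.221  0.164]
round [ 0.595 -0.128  0.032] [ 0.588 -0.122  0.032] [ 0.591 -0.129  0.026]
square [ 0.44  -0.056  0.032] [ 0.433 -0.052  0.032] [ 0.435 -0.056  0.027]
pad [0.504 0.184 0.113] [0.502 0.184 0.113] [0.502 0.184 0.112]
rodtop [ 0.66  -0.235  0.1  ] [ 0.657 -0.232  0.1  ] [ 0.659 -0.235  0.098]
vialtop [ 0.697 -0.007  0.072] [ 0.693 -0.008  0.072] [ 0.695 -0.008  0.07 ]
jar [ 0.393 -0.164  0.05 ] [ 0.392 -0.163  0.05 ] [ 0.392 -0.164  0.049]
puck [0.385 0.045 0.046] [0.375 0.049 0.046] [0.377 0.045 0.04 ]
farL [0.449 0.151 0.012]
nearL [0.647 0.131 0.012]
nearR [0.647 0.211 0.012]
1 [0.642 0.214 0.012]
2 [0.447 0.23  0.012]
3 [0.442 0.145 0.012]
scene 230 262 69 229.7246376811594 262.42028985507244 [ 0.5938 -0.1288  0.03  ]
scene 255 207 58 254.79310344827587 207.10344827586206 [ 0.4374 -0.0571  0.03  ]
scene 177 177 29 176.58620689655172 177.89655172413794 [ 0.4531 -0.2225  0.163 ]
side 265 191 40 265.1 190.825 [ 0.5909 -0.1265  0.03  ]
side 313 227 79 313.24050632911394 226.59493670886076 [ 0.4349 -0.0546  0.03  ]
side 333 141 28 329.42857142857144 137.85714285714286 [ 0.4621 -0.2277  0.163 ]
```

```bash
python3 -m creep '[[1,0,0,0,0,0,6.93],[1,0,0,0,0,0,6.93],[1,0,0,0,0,0,6.93],[1,0.0153,-0.0242,0,0,0,0],[1,0.0153,-0.0242,0,0,0,0],[1,0.0153,-0.0242,0,0,0,0],[1,0.0153,-0.0242,0,0,0,0],[1,0.0153,-0.0242,0,0,0,0],[1,0.0153,-0.0242,0,0,0,0],[1,0.0153,-0.0242,0,0,0,0],[1,0.0153,-0.0242,0,0,0,0],[1,0.0153,-0.0242,0,0,0,0],[1,0.0153,-0.0242,0,0,0,0],[1,0.0153,-0.0242,0,0,0,0],[1,0.0153,-0.0242,0,0,0,0],[1,0.0153,-0.0242,0,0,0,0],[1,0.0153,-0.0242,0,0,0,0],[1,0.0153,-0.0242,0,0,0,0]]' 60
python3 - <<'E'
from h import *
k=calibration('wrist');o=ctrl.get_obs();im=get_image('wrist');cv2.imwrite('pics/w1.png',im[:,:,::-1])
print(o['tool_pos'],o['tool_rot'],o['contact_force'])
np.savez('pics/w1.npz',**k)
P=lambda X:(lambda p:(p[:2]/p[2]).round(1))(k['mtx']@(k['R']@np.array(X)+k['t']))
print(P([.451,-.221,.166]),P([.451,-.221,.065]),-k['R'].T@k['t'],P([.591,-.128,.032]),P([.436,-.056,.032]))
E
```

```text
t: 3.4
tool_pos: [0.4519, -0.2202, 0.2315]
tool_rot: [3.141, -0.0, 0.001]
contact_force: [-0.1, -1.1, -0.6]
opening: 0.0853
[ 0.45185757 -0.22023687  0.23150947] [ 3.14131617e+00 -8.56277142e-05  6.44245052e-04] [-0.07955622 -1.11327763 -0.56862773]
[279.  224.3] [278.3 185.7] [ 0.52547519 -0.21954446  0.37403615] [169.8  17.6] [110.1 192.7]
```

View pics/w1.png

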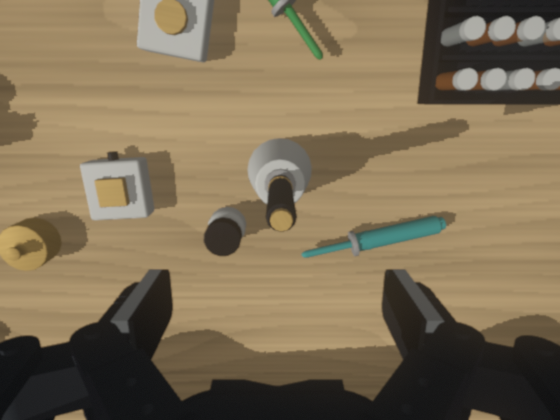

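```bash
python3 -m creep '[[1,0.0006,0.0013,0.014,0,0,0],[1,0,0,0.0185,0,0,0],[1,0,0,0.0185,0,0,0],[1,0,0,0.0185,0,0,0],[1,0,0,0.0185,0,0,0],[1,0,0,0.0185,0,0,0],[1,0,0,0.0185,0,0,0],[1,0,0,0,0,0,0],[0,0,0,0,0,0,0],[0,0,0,0,0,0,0],[0,0,0,0,0,0,0],[0,0,0,0,0,0,0],[0,0,0,0,0,0,0],[0,0,0,0,0,0,0],[0,0,0,0,0,0,0],[0,0,0,0,0,0,0]]' 80
```

```text
t: 5.05
tool_pos: [0.4524, -0.2229, 0.1072]
tool_rot: [3.141, 0.0, 0.002]
contact_force: [-1.3, 0.8, 6.0]
opening: 0.0182
```

```bash
python3 -m creep '[[0,0,0,-0.005,0,0,0],[0,0,0,-0.012,0,0,0],[0,0,0,-0.0138,0,0,0],[0,0,0,-0.0138,0,0,0],[0,0,0,-0.0138,0,0,0],[0,0,0,-0.0138,0,0,0],[0,0,0,-0.0138,0,0,0],[0,0.0174,-0.0117,0,0,0,0],[0,0.0174,-0.0117,0,0,0,0],[0,0.0174,-0.0117,0,0,0,0],[0,0.0174,-0.0117,0,0,0,0],[0,0.0174,-0.0117,0,0,0,0],[0,0.0174,-0.0117,0,0,0,0],[0,0.0174,-0.0117,0,0,0,0],[0,0.0174,-0.0117,0,0,0,0],[0,0,0,0.012,0,0,0],[0,0,0,0.012,0,0,0],[0,0,0,0,0,0,0],[0,0,0,0,0,0,0]]'
python3 - <<'E'
from h import *
o=ctrl.get_obs();print(o['tool_pos'],o['contact_force'])
t=o['tool_pos']+[0,0,-.097]
print(t)
out=[]
for c in('scene','side','wrist'):
    k=calibration(c);im=get_image(c)
    P=lambda X:(lambda p:(p[:2]/p[2]).round(1))(k['mtx']@(k['R']@np.array(X)+k['t']))
    p=P(t);print(c,p,P([.592,-.129,.032]),P(t+[0,0,.156]))
    u,v=np.clip(np.int32(p),[35,40],[524,379]);print(u-35,v-50)
    v0=max(v-50,0);cr=im[v0:v0+80,u-35:u+35][:,:,::-1];print(v0,cr.shape)
    if cr.shape==(80,70,3): out.append(cv2.resize(cr,(260,297),interpolation=cv2.INTER_CUBIC))
    cv2.imwrite(f'pics/{c}2.png',im[:,:,::-1])
cv2.imwrite('pics/r2.png',np.hstack(out))
E
```

```text
t: 6.95
tool_pos: [0.5899, -0.1294, 0.1672]
tool_rot: [-3.141, 0.001, 0.003]
contact_force: [-0.2, -0.0, -0.1]
opening: 0.0185
[ 0.58993748 -0.12936759  0.16722293] [-0.21934428 -0.03127691 -0.11878838]
[ 0.58993748 -0.12936759  0.07022293]
scene [227.8 249.9] [229.5 261.2] [220.3 198. ]
192 199
199 (80, 70, 3)
side [265.5 178.2] [265.1 189.5] [264.  124.1]
230 128
128 (80, 70, 3)
wrist [277.4 208.5] [276.9 191.9] [278.6 369.8]
242 158
158 (80, 70, 3)
```

View pics/r2.png

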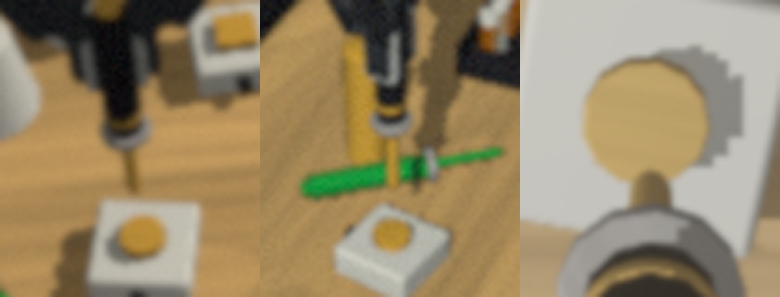

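```bash
python3 -m creep '[[0,0.003,-0.0015,0.008,0,0,0],[0,0,0,0.010,0,0,0],[0,0,0,0.008,0,0,0],[0,0,0,0.005,0,0,0],[0,0,0,0.003,0,0,0],[0,0,0,0.002,0,0,0],[0,0,0,0,0,0,0],[0,0,0,0,0,0,0]]'; python3 -m creep '[[0,0,0,0.002,0,0,0],[0,0,0,0.0015,0,0,0],[0,0,0,0,0,0,0],[0,0,0,0,0,0,0]]'
```

```text
t: 7.9
tool_pos: [0.5944, -0.1276, 0.1327]
tool_rot: [3.141, -0.0, 0.001]
contact_force: [-0.5, 0.4, 0.1]
opening: 0.0181
t: 8.3
tool_pos: [0.5944, -0.1276, 0.1291]
tool_rot: [3.141, -0.0, 0.001]
contact_force: [0.1, -0.8, 1.0]
opening: 0.0187
```

```bash
python3 -m creep '[[0,0,0,0.0015,0,0,0],[0,0,0,0.001,0,0,0],[0,0,0,0,0,0,0],[0,0,0,0,0,0,0],[0,0,0,0,0,0,0],[0,0,0,0,0,0,0]]'
python3 - <<'E'
from h import *
print(ctrl.get_obs()['contact_force']); out=[]
for c,u,v in(('scene',228,262),('side',265,190),('wrist',276,190)):
    im=get_image(c);out.append(cv2.resize(im[v-40:v+40,u-35:u+35][:,:,::-1],(260,297),interpolation=cv2.INTER_CUBIC))
cv2.imwrite('pics/r3.png',np.hstack(out));print(ctrl.get_obs()['contact_force'],ctrl.get_obs()['tool_pos'])
E
python3 -m creep '[[0,0,0,0,0,0,0],[0,0,0,0,0,0,0],[0,0,0,0,0,0,0],[0,0,0,0,0,0,0],[0,0,0,0,0,0,0]]'
```

```text
t: 8.9
tool_pos: [0.5943, -0.1276, 0.1265]
tool_rot: [3.141, -0.0, 0.001]
contact_force: [0.3, -0.9, 1.6]
opening: 0.0183
[ 0.26387313 -0.92550672  1.64633458]
[ 0.85080288 -0.16802103  0.37668581] [ 0.59422054 -0.12758518  0.12638962]
t: 9.55
tool_pos: [0.5941, -0.1275, 0.1263]
tool_rot: [-3.142, 0.0, -0.0]
contact_force: [1.0, 0.4, 1.6]
opening: 0.0182
```

View pics/r3.png

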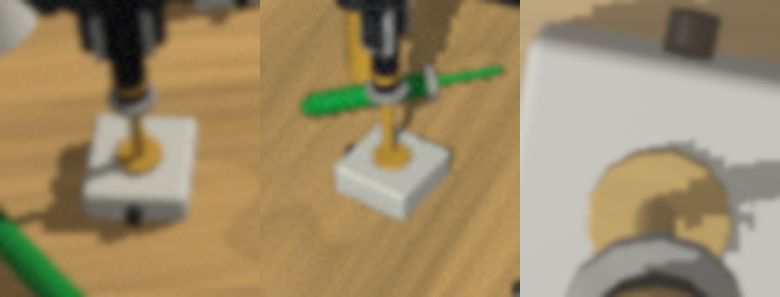

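```bash
python3 -m creep '[[0,0,0,-0.009,0,0,0],[0,0,0,-0.013,0,0,0],[0,0,0,-0.013,0,0,0],[0,-0.0158,-0.0071,0,0,0,0],[0,-0.0158,-0.0071,0,0,0,0],[0,-0.0158,-0.0071,0,0,0,0],[0,-0.0158,-0.0071,0,0,0,0],[0,-0.0158,-0.0071,0,0,0,0],[0,-0.0158,-0.0071,0,0,0,0],[0,-0.0158,-0.0071,0,0,0,0],[0,-0.0158,-0.0071,0,0,0,0],[0,-0.0158,-0.0071,0,0,0,0],[0,-0.0158,-0.0071,0,0,0,0],[0,0,0,0,0,0,0],[0,0,0,0.010,0,0,0],[0,0,0,0.010,0,0,0],[0,0,0,0.006,0,0,0],[0,0,0,0,0,0,0]]'
python3 - <<'E'
from h import *
out=[]
for c,u,v in(('scene',255,200),('side',313,220),('wrist',276,190)):
    im=get_image(c);out.append(cv2.resize(im[v-40:v+40,u-35:u+35][:,:,::-1],(260,297),interpolation=cv2.INTER_CUBIC))
cv2.imwrite('pics/r4.png',np.hstack(out));print(ctrl.get_obs()['contact_force'],ctrl.get_obs()['tool_pos'])
E
```

```text
t: 11.35
tool_pos: [0.4353, -0.0564, 0.1333]
tool_rot: [-3.14, 0.001, 0.006]
contact_force: [-0.7, -0.1, -1.3]
opening: 0.018
[ 0.68818898 -0.88917805 -0.39254828] [ 0.43630308 -0.0566336   0.13522974]
```

View pics/r4.png

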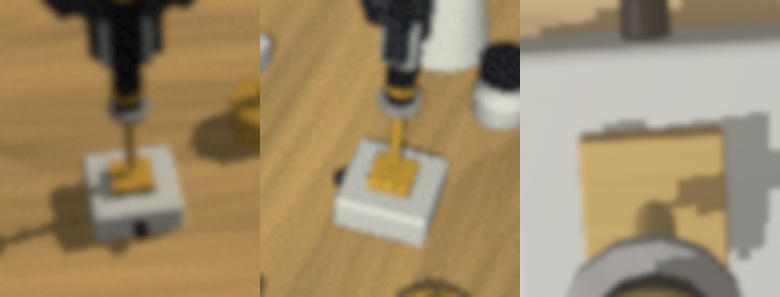

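```bash
python3 -m creep '[[0,0,0,0.003,0,0,0],[0,0,0,0.003,0,0,0],[0,0,0,0.0015,0,0,0],[0,0,0,0.0015,0,0,0],[0,0,0,0,0,0,0],[0,0,0,0,0,0,0],[0,0,0,0,0,0,0],[0,0,0,0,0,0,0]]'; python3 -m creep '[[0,0,0,0.0005,0,0,0],[0,0,0,0,0,0,0],[0,0,0,0,0,0,0],[0,0,0,0,0,0,0],[0,0,0,0,0,0,0],[0,0,0,0,0,0,0]]'
```

```text
t: 12.3
tool_pos: [0.4363, -0.0566, 0.1265]
tool_rot: [3.141, -0.0, 0.001]
contact_force: [0.9, -1.1, 1.4]
opening: 0.0183
t: 12.9
tool_pos: [0.4362, -0.0565, 0.1258]
tool_rot: [3.142, -0.0, 0.0]
contact_force: [1.0, -0.5, 1.7]
opening: 0.0179
```

```bash
python3 -m creep '[[0,0,0,-0.008,0,0,0],[0,0,0,-0.0156,0,0,0],[0,0,0,-0.0156,0,0,0],[0,0,0,-0.0156,0,0,0],[0,0,0,-0.0156,0,0,0],[0,0,0,-0.0156,0,0,0],[0,0,0,-0.0156,0,0,0],[0,0,0,-0.0156,0,0,0],[0,0.0055,-0.02,0,0,0,0],[0,0.0055,-0.02,0,0,0,0],[0,0.0055,-0.02,0,0,0,0],[0,0.0055,-0.02,0,0,0,0],[0,0.0055,-0.02,0,0,0,0],[0,0.0055,-0.02,0,0,0,0],[0,0.0055,-0.02,0,0,0,0],[0,0.0055,-0.02,0,0,0,0],[0,0.0055,-0.02,0,0,0,0],[0,0.0055,-0.02,0,0,0,0],[0,0.0055,-0.02,0,0,0,0],[0,0.0055,-0.02,0,0,0,0]]'
python3 -m creep '[[0,0,0,0,0,0,0],[0,0,0,0,0,0,0]]'
python3 - <<'E'
from h import *
out=[];o=ctrl.get_obs();print(o['contact_force'],o['tool_pos'])
t=o['tool_pos']-[0,0,.097]
for c in('scene','side','wrist'):
    k=calibration(c);im=get_image(c)
    P=lambda X:(lambda p:(p[:2]/p[2]).round(1))(k['mtx']@(k['R']@np.array(X)+k['t']))
    u,v=np.int32(P(t)); print(c,P(t),P([.504,.1837,.115]),u-35,v-30)
    out.append(cv2.resize(im[v-30:v+50,u-35:u+35][:,:,::-1],(260,297),interpolation=cv2.INTER_CUBIC))
cv2.imwrite('pics/r5.png',np.hstack(out))
E
```

```text
t: 14.9
tool_pos: [0.5023, 0.1844, 0.2436]
tool_rot: [3.142, 0.0, -0.0]
contact_force: [0.1, -0.2, -0.7]
opening: 0.0181
t: 15.1
tool_pos: [0.5021, 0.1834, 0.2432]
tool_rot: [3.141, 0.001, -0.001]
contact_force: [0.6, 1.3, -0.6]
opening: 0.0185
[ 0.6097482   1.31492905 -0.64432092] [0.50208913 0.18343279 0.24322236]
scene [365.  181.1] [362.9 191.8] 330 151
side [237.6 260.8] [237.8 271.3] 202 230
wrist [276.8 207.8] [276.4 193.6] 241 177
```

View pics/r5.png

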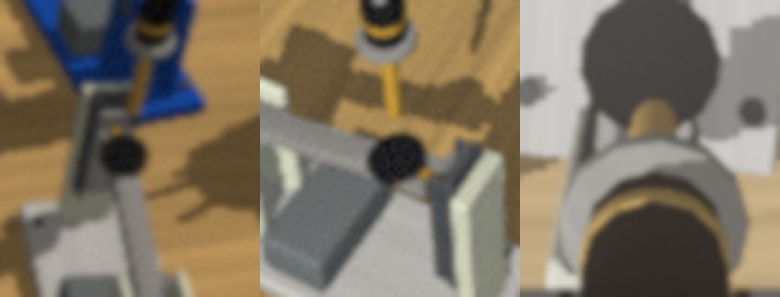

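```bash
f(){ grep -E "tool_pos|contact" | cut -d: -f2 | tr '\n' ' '; echo; }
python3 -m creep '[[0,0,0,0.008,0,0,0],[0,0,0,0.009,0,0,0],[0,0,0,0.007,0,0,0],[0,0,0,0.003,0,0,0],[0,0,0,0,0,0,0],[0,0,0,0,0,0,0]]' 100|f
python3 -m creep '[[0,0,0,0.001,0,0,0],[0,0,0,0,0,0,0]]'|f
python3 -m creep '[[0,0,0,0.001,0,0,0],[0,0,0,0,0,0,0]]'|f
python3 -m creep '[[0,0,0,0.001,0,0,0],[0,0,0,0,0,0,0]]'|f
python3 -m creep '[[0,0,0,0.001,0,0,0],[0,0,0,0,0,0,0]]'|f
python3 -m creep '[[0,0,0,0.001,0,0,0],[0,0,0,0,0,0,0]]'|f
python3 -m creep '[[0,0,0,0.001,0,0,0],[0,0,0,0,0,0,0]]'|f
python3 -m creep '[[0,0,0,0.001,0,0,0],[0,0,0,0,0,0,0]]'|f
python3 -m creep '[[0,0,0,0.001,0,0,0],[0,0,0,0,0,0,0]]'|f
python3 -m creep '[[0,0,0,0.001,0,0,0],[0,0,0,0,0,0,0]]'|f
```

```text
[0.5022, 0.1835, 0.216]  [0.3, -0.8, -0.8] 
 [0.5022, 0.1835, 0.2151]  [0.5, -0.0, -1.2] 
 [0.5023, 0.1836, 0.2145]  [0.3, -0.0, -0.1] 
 [0.5025, 0.1836, 0.2142]  [-0.6, 0.0, 4.6] 
 [0.5026, 0.1836, 0.2135]  [-1.0, -0.5, 5.8] 
 [0.5025, 0.1836, 0.2126]  [-1.4, 0.2, 7.6] 
 [0.5025, 0.1836, 0.2116]  [-2.6, -0.0, 6.8] 
 [0.5024, 0.1836, 0.2106]  [-1.7, 0.2, 6.7] 
 [0.5026, 0.1837, 0.2095]  [-1.1, -0.4, 6.3] 
 [0.5025, 0.1837, 0.2082]  [-1.2, -0.3, 4.7]
```

```bash
f(){ grep -E "tool_pos|contact" | cut -d: -f2 | tr '\n' ' '; echo; }
for s in 1; do
python3 -m creep '[[0,0,0,0.0005,0,0,0],[0,0,0,0,0,0,0]]'|f
python3 -m creep '[[0,0,0,0.0005,0,0,0],[0,0,0,0,0,0,0]]'|f
python3 -m creep '[[0,0,0,0.0005,0,0,0],[0,0,0,0,0,0,0]]'|f
python3 -m creep '[[0,0,0,0.0005,0,0,0],[0,0,0,0,0,0,0]]'|f
python3 -m creep '[[0,0,0,0.0005,0,0,0],[0,0,0,0,0,0,0]]'|f
python3 -m creep '[[0,0,0,0.0005,0,0,0],[0,0,0,0,0,0,0]]'|f
python3 -m creep '[[0,0,0,0.0005,0,0,0],[0,0,0,0,0,0,0]]'|f
python3 -m creep '[[0,0,0,0.0005,0,0,0],[0,0,0,0,0,0,0]]'|f
done
```

```text
[0.5021, 0.1837, 0.2066]  [-0.6, 0.5, 3.7] 
 [0.5022, 0.1836, 0.2061]  [-1.8, 1.2, 4.5] 
 [0.5022, 0.1837, 0.2059]  [-1.6, 1.1, 5.5] 
 [0.5023, 0.1837, 0.2057]  [-2.0, 0.1, 5.9] 
 [0.5024, 0.1837, 0.2054]  [-1.4, 1.0, 7.6] 
 [0.5023, 0.1837, 0.205]  [-1.6, 0.3, 6.8] 
 [0.5023, 0.1837, 0.2045]  [-3.2, -0.1, 8.4] 
 [0.5023, 0.1837, 0.204]  [-1.9, 1.0, 8.3]
```

```bash
f(){ grep -E "tool_pos|contact" | cut -d: -f2 | tr '\n' ' '; echo; }
python3 -m creep '[[0,0,0,0.001,0,0,0],[0,0,0,0,0,0,0]]'|f
python3 -m creep '[[0,0,0,0.001,0,0,0],[0,0,0,0,0,0,0]]'|f
python3 -m creep '[[0,0,0,0.001,0,0,0],[0,0,0,0,0,0,0]]'|f
python3 -m creep '[[0,0,0,0.0005,0,0,0],[0,0,0,0,0,0,0]]'|f
python3 -m creep '[[0,0,0,0.0005,0,0,0],[0,0,0,0,0,0,0]]'|f
python3 -m creep '[[0,0,0,0.0005,0,0,0],[0,0,0,0,0,0,0]]'|f
python3 -m creep '[[0,0,0,0.0005,0,0,0],[0,0,0,0,0,0,0]]'|f
python3 -m creep '[[0,0,0,0.0005,0,0,0],[0,0,0,0,0,0,0]]'|f
python3 -m creep '[[0,0,0,0.0005,0,0,0],[0,0,0,0,0,0,0]]'|f
```

```text
[0.5022, 0.1837, 0.203]  [-2.1, 0.4, 7.6] 
 [0.502, 0.1837, 0.2018]  [-2.1, -0.2, 6.3] 
 [0.5021, 0.1836, 0.2003]  [-2.4, 0.9, 4.5] 
 [0.502, 0.1836, 0.1992]  [-1.5, 0.8, 4.0] 
 [0.502, 0.1835, 0.1986]  [-1.4, 1.0, 2.7] 
 [0.5021, 0.1835, 0.1985]  [-1.9, 1.0, 4.5] 
 [0.5021, 0.1835, 0.1982]  [-2.0, 1.3, 5.0] 
 [0.5022, 0.1835, 0.1981]  [-1.9, 2.3, 6.3] 
 [0.5023, 0.1835, 0.1978]  [-2.4, 0.6, 7.4]
```

```bash
f(){ grep -E "tool_pos|contact" | cut -d: -f2 | tr '\n' ' '; echo; }
python3 -m creep '[[0,0,0,0.001,0,0,0],[0,0,0,0,0,0,0]]'|f
python3 -m creep '[[0,0,0,0.001,0,0,0],[0,0,0,0,0,0,0]]'|f
python3 -m creep '[[0,0,0,0.001,0,0,0],[0,0,0,0,0,0,0]]'|f
python3 -m creep '[[0,0,0,0.001,0,0,0],[0,0,0,0,0,0,0]]'|f
python3 -m creep '[[0,0,0,0.0005,0,0,0],[0,0,0,0,0,0,0]]'|f
python3 -m creep '[[0,0,0,0.0005,0,0,0],[0,0,0,0,0,0,0]]'|f
python3 -m creep '[[0,0,0,0.0005,0,0,0],[0,0,0,0,0,0,0]]'|f
python3 -m creep '[[0,0,0,0.0005,0,0,0],[0,0,0,0,0,0,0]]'|f
```

```text
[0.5023, 0.1836, 0.197]  [-3.3, 1.4, 8.0] 
 [0.5023, 0.1836, 0.196]  [-2.8, 0.7, 7.8] 
 [0.5022, 0.1836, 0.1951]  [-2.5, 0.7, 6.8] 
 [0.5021, 0.1836, 0.194]  [-3.6, 0.7, 7.6] 
 [0.5021, 0.1836, 0.1934]  [-3.4, 1.8, 7.2] 
 [0.5019, 0.1836, 0.1923]  [-2.8, 1.4, 4.6] 
 [0.5019, 0.1835, 0.1913]  [-2.1, -0.5, 2.9] 
 [0.502, 0.1834, 0.1908]  [-2.4, 1.7, 3.2]
```

Third fall just felt at about z = 0.191. A little further to where the force recovers, well short of the fourth.

```bash
f(){ grep -E "^t|tool_pos|contact|open" | cut -d: -f2 | tr '\n' ' '; echo; }
python3 -m creep '[[0,0,0,0.0005,0,0,0],[0,0,0,0,0,0,0]]'|f
python3 -m creep '[[0,0,0,0.0005,0,0,0],[0,0,0,0,0,0,0]]'|f
python3 -m creep '[[0,0,0,0.0005,0,0,0],[0,0,0,0,0,0,0]]'|f
python3 -m creep '[[0,0,0,0.0005,0,0,0],[0,0,0,0,0,0,0]]'|f
python3 -m creep '[[0,0,0,0,0,0,0],[0,0,0,0,0,0,0]]'|f
```

```text
22.85  [0.5021, 0.1834, 0.1906]  [3.141, -0.0, -0.0]  [-3.3, 0.4, 4.5]  0.0178 
 23.05  [0.5022, 0.1835, 0.1904]  [3.142, -0.0, 0.0]  [-3.8, 1.2, 5.9]  0.0177 
 23.25  [0.5023, 0.1835, 0.1902]  [3.142, -0.0, 0.001]  [-2.8, 1.0, 6.2]  0.0177 
 23.45  [0.5024, 0.1834, 0.19]  [3.142, -0.0, 0.001]  [-3.7, 0.3, 8.2]  0.0182 
 23.65  [0.5024, 0.1835, 0.19]  [3.142, -0.0, 0.001]  [-4.8, -0.5, 7.6]  0.0182
```

```bash
python3 - <<'E'
from h import *
out=[]
for c,u,v in(('scene',363,190),('side',238,272)):
    im=get_image(c);out.append(cv2.resize(im[v-60:v+60,u-60:u+60][:,:,::-1],(400,400),interpolation=cv2.INTER_CUBIC))
cv2.imwrite('pics/r6.png',np.hstack(out));o=ctrl.get_obs();print(o['t'],o['contact_force'],o['tool_pos'])
E
```

```text
23.75 [-3.18834582  0.78938711  8.82463492] [0.50235563 0.18346814 0.18995798]
```

View pics/r6.png

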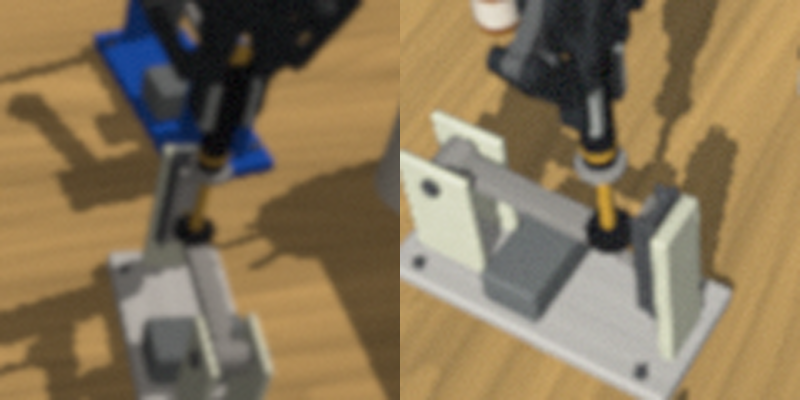

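The tip sits on the pad of the aluminium unit, with the lever held near level and the probe upright in the gripper.

```bash
python3 -c "
from station import finish_job;print(finish_job())"
```

```text
the job is handed in; nothing more can be done
None
```

The job is done and handed in at about 24 s of the 69 s allowed; no verdict was reported. I lifted the probe from its stand and touched the round contact, then the square one. Each was pressed about 3 mm in at about 1.6 N and held for roughly a second. I then pressed the click lever's pad in steps of 0.5 to 1 mm.

- **Clicks:** the force fell three times, bottoming at TCP heights of 0.2066, 0.1986 and about 0.191 m. That spacing of about 8 mm matches the lever's.
- **End state:** I stopped at 0.190 m, where the force had climbed back to about 8 N. By that spacing the fourth click lies 5 to 6 mm lower. The last picture shows the probe upright in the gripper, with its tip on the aluminium unit's pad and the lever held down.
- **Checks:** none failed or disagreed. Force readings scatter by about 1 N, and one reading on the round contact dipped to 0.4 N; the picture then showed the tip on the cap. I did not take a separate final picture of the jar, vial, brass disc and brass rod, but no move went near them.

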